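Release the tray stop and push it back

TASK

Make room on the tray board for a longer dissecting tray: press the ratchet release pad on the sliding stop down and, keeping it pressed, push the stop back along its toothed bar, away from the tray, all the way to the end of the bar; then let go so the pad springs up. Use only the outside of the fingers, pick nothing up, and leave the tray, the instruments and everything else where they are.

Things in the scene. Friction and masses are not known exactly. Their poses are not given: they have to be found in the camera images.
- board: White plastic tray board fixed level to the table, 260 (x) x 540 (y) x 15 mm; origin at the centre of its underside. Its y axis runs along the bar, from the low white fence at the -y end towards the end where the stop must go. The flat steel bar (20 mm wide, top 47 mm above the table, saw teeth underneath) runs along y at x = +90 mm between two dark end posts.
- stop (a joint): Position of the sliding stop on the bar, m: 0 nearest the fence, 0.190 against the far end (+y of the board); starts at 0.005 to 0.085. It slides with 3 N of friction while the release pad is down. With the pad up the ratchet blocks it in + after at most 10 mm of play (teeth every 8 mm); towards the fence it clicks along. It cannot be lifted off.
- pad (a joint): How far the release pad is pressed, m: 0 fully up, 0.010 fully down. Left alone it rests between 0 and 0.005 (its pawl sits somewhere on a saw tooth); pressed beyond 0.005 the pawl is clear of the teeth. A spring pushes it up with 3 N at 0 and 5.5 N at 0.010; it does not stay down by itself. It travels with the stop.
- pad_top (a point): Centre of the top face of the release pad, a level ribbed aluminium plate 36 (x, across the bar) x 44 (y) mm, 7 mm thick, lying on top of the stop; the point moves down with the pad; 80 mm above the table when fully up, 70 mm when fully down. Axes parallel to the board's. Finger goes on it from above.
- cheek_top (a point): Upright dark steel cheek at the rear (+y) end of the stop, 98 mm above the table: middle of the top edge of its face that looks towards pad and tray. The cheek is 50 mm wide across the bar and 14 mm thick; its face stands 27.5 mm beyond the pad's centre, so a finger standing on the pad pushes the stop by this face.
- jaw_face (a point): Middle of the top edge of the stop's jaw plate on the side that faces the tray (62 mm above the table); the plate is 110 mm across the board and 10 mm thick, its face 38.5 mm before the pad's centre (-y). The stop's housing behind it is 50 mm wide, 80 mm long, 64 mm high above the table.
- bar_end (a point): Dark end post at the + end of the bar, 34 x 22 mm: middle of the top edge that faces the stop, 61 mm above the table, in line with the pad's centre along the bar. The stop's rear face stands 5 mm before it when fully pushed back.
- tray: Loose metal dissecting tray, 160 (x) x 200 (y) mm (172 x 212 over the rim), 42 mm high, on the board between fence and stop; origin at the centre of its underside (15 mm above the table). Not to be moved.
- forceps: Steel forceps, 130 mm long, 6 mm thick, lying in the tray; origin at the middle of the underside. Leave alone.
- probe: Wooden-handled needle probe, 140 mm long, 8 mm thick, lying in the tray; origin 30 mm from the middle of its handle towards the needle, underside. Leave alone.
- jar: Small glass specimen jar, 48 mm across, 62 mm high, standing on the board's near strip clear of the stop's path; origin at the centre of its underside. Leave alone.
- bottle: White bottle, 60 mm across, 150 mm high, on the table past an end of the board; origin at the centre of its underside. Leave alone.
- dish: Shallow glass dish, 90 mm across, 18 mm high, on the table past an end of the board; origin at the centre of its underside. Leave alone.
- lens: Black hand lens, 145 mm long, 8 mm thick, lying on the table on the robot's right; origin under the handle, 60 mm from the middle of the glass. Leave alone.
- mug: White mug, 76 mm across, 85 mm high, on the table on the robot's left; origin at the centre of its underside. Leave alone.

How it is judged:
On the way, in this order (a step that is already met when the one before it is completed fails the run):
1. the release pad is pressed clear of the teeth (over 4.5 mm), the stop not yet near the end (value of joint pad above 0.0045 m and value of joint stop below 0.15 m), for 0.1 s.
2. the stop has been pushed back to the end of the bar (value of joint stop above 0.183 m), for 0.1 s.
At the end, for the whole second after the job is handed in: The stop is within 7 mm of the far end of its bar, the release pad is let go and has sprung up (pressed less than 5 mm), and the tray is at rest within 12 mm of where it was (value of joint stop above 0.183 m and value of joint pad below 0.005 m and linear speed of tray below 0.02 m/s and distance of tray from where it was at the start of the episode below 0.012 m); the robot touches nothing.
It fails at once if the tray is moved or lifted by more than 12 mm (distance of tray from where it was at the start of the episode above 0.012 m).
It fails at once if an instrument, the jar or another bystander is moved or lifted by more than 15 mm (distance of any of forceps, probe, jar, bottle, dish, lens, mug from where it was at the start of the episode above 0.015 m).
It fails at once if the jar, the bottle or the mug is tipped (angle between any of jar, bottle, mug's own z axis and vertical above 0.35 rad).
It also fails if it takes over 35 s, if anything falls off the work surface, if the arm or the gripper's body presses on something with over 40 N, if the wrist force passes 120 N, or if a joint passes its speed limit or range.

ROBOT

A 6-joint arm with a two-finger parallel gripper is mounted at the origin on the work surface. World frame = base frame: x ahead of the robot, y to its left, z up, the work surface at z = 0. Lengths are in m, angles in rad, forces in N, time in s.
With the tool pointing down it reaches from about 0.4 to 0.925 m from the base axis. Payload 3.4 kg.
Tool frame: the origin (TCP) lies midway between the tips of the shut fingers; the grasp point (between the pads) lies 19 mm behind it; z points along the fingers, y is the line along which they close (so a half turn about z gives the same grasp; the last joint's range is limited). The gripper opens to 85 mm and grips with 20 to 120 N. Pads are 22 mm wide; open, the fingers measure 114 mm over their backs; the gripper's body (76 mm by 85 mm) begins 54 mm behind the grasp point. The pads swing forward as they close: fully open they stand 13 mm farther back than shut.
Start: joints at [-1.298, 0.307, 1.506, -0, 1.328, -0.073], TCP at [0.195, -0.541, 0.231] pointing down, gripper open.
Joint ranges: [-3.12, 3.12], [-1.05, 2.28], [0.14, 2.33], [-1.42, 4.57], [0.1, 2.73], [-2.68, 2.68]. Speed limits (rad/s): [2.57, 2.57, 3.14, 3.14, 3.14, 3.14].

INTERFACE

Orientations are given as a unit quaternion [x, y, z, w].
In Python, from rig import r gives the robot as it stands.
- The arm moves only by the shell command python3 -m jog 'ROWS' [OPENING]. ROWS is a JSON object of lists of equal length, an entry for each row: "delta_pos": the shift along the world's x, y, z in mm, a list of three; "delta_rot": the turn, a rotation vector about the world's x, y, z in rad, a list of three. A call has 1 to 20 rows; each row is the pose to reach, as a shift and turn from the pose commanded when the call began; what a row does not reach only later rows make up. A row lasts 1/10 s, in which the tool goes at most 50 mm and 8.59 degrees, less where a joint would pass 70% of its speed; a pose out of reach is approached as far as the arm can. A call with a gripper value outside its range is refused whole. OPENING is the finger opening in mm, from 0 to 85.4, set as the call begins (- or left out, the last holds). The fingers move at their own pace and stop on an object; the grip force is fixed at half the most. Time passes only in rows, so rows that repeat a pose let the fingers close. It gives the time, the measured TCP pose, the force, the opening and the grip force at its end, in the units of the state.
- r.observe(): the state, without advancing time (a new reading comes with each control period).
- r.camera(name): name is "scene" or "top"; returns the picture (420x560x3 uint8, red, green, blue); there is no depth.
- r.get_calibration(name): a dict with "intrinsics" (3x3 intrinsics, pixels), "dist" ([k1, k2, p1, p2, k3] as OpenCV has them; the pictures are not rectified), "eye" and "orientation" of the camera in the world. Camera axes: x right, y down, z forward; pixel columns grow to the right and rows downward; lengths in m; the calibration is good to about 2 mm. A picture is of the moment at which its call begins. get_calibration takes no time and is no camera call.
- r.hand_in(): hands the job in; it is judged then, once.
The state is a dict: "time_s": time; "joint_positions": joint angles; "joint_vel": joint speeds; "tau": joint torques, N m; "tool_pos": TCP position; "tool_rot": TCP orientation; "ft_force": force on the tool from outside, world axes, zero at the start; "moment": the same for the moment, N m; "width": opening from 0.0 (shut) to 1.0 (fully open); "gripper_force": force on a finger pad.
Only numpy, scipy, OpenCV 4.12 (cv2) and the standard library are available. Lean on these libraries where they do the work, as an engineer would, in place of code of your own. Each camera call takes 0.05 s, during which the arm holds its last target. There are 200 camera calls.

## Working session

There is one attempt and no reset: what is moved stays moved. The work goes in short steps, Python scripts to look and compute and a shell command to move; the robot and the scene stay as the last step left them, time stands still between calls to the robot, and variables do not carry over. Pictures are saved under pics/ and viewed, at most 10 in all, crops included, and the job is handed in when it is done.

```bash
mkdir -p pics; cat > h.py <<'E'
import numpy as np,cv2
from scipy.spatial.transform import Rotation as R
from rig import r
def ray(name,px):
    c=r.get_calibration(name);K=np.array(c["intrinsics"],float);d=np.array(c["dist"],float)
    p=cv2.undistortPoints(np.array(px,float).reshape(-1,1,2),K,d).reshape(-1,2)
    o=np.array(c["orientation"],float);M=R.from_quat(o).as_matrix() if o.size==4 else o.reshape(3,3)
    return np.array(c["eye"]),np.c_[p,np.ones(len(p))]@M.T
def on(name,px,z):
    e,d=ray(name,px);return e+d*((z-e[2])/d[:,2])[:,None]
E
python3 - <<'E'
from h import *
for n in("scene","top"):
    cv2.imwrite(f"pics/{n}0.png",r.camera(n)[:,:,::-1]); c=r.get_calibration(n);print(c["eye"],c["orientation"])
s=r.observe();print(s["time_s"],s["tool_pos"],s["tool_rot"])
E
```

```text
[ 1.47929274 -0.34688547  1.82113717] [ 0.78271172  0.56464545 -0.15248061 -0.2128087 ]
[ 0.29351331 -0.01340381  1.39823975] [-0.70201308  0.70798515 -0.05848146  0.05014559]
0.1 [ 0.19469487 -0.54037607  0.23047038] [ 9.85090070e-01  1.72036954e-01 -9.12578295e-05 -9.11955547e-04]
```

View pics/scene0.png

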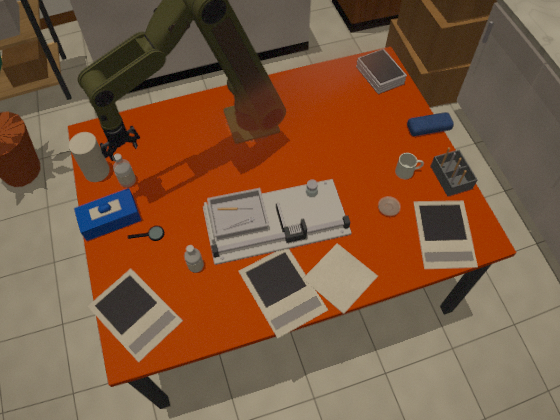

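View pics/top0.png

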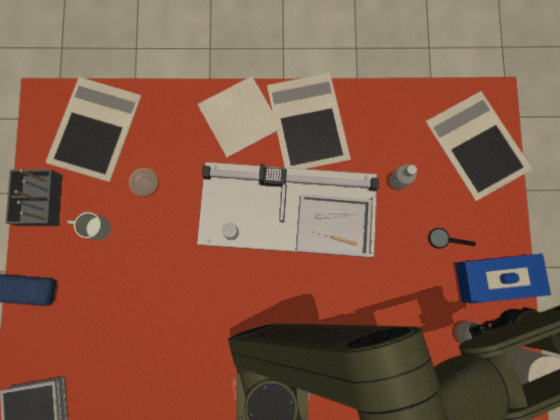

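The top view shows the board with the bar along its upper edge. The end posts are at about (206,172) and (374,184), the stop and its pad at about (273,175), and the tray at (335,225). World +x is up and +y is left. Next I'll zoom in on the stop.

```bash
python3 - <<'E'
from h import *
a=r.camera("top")[:,:,::-1]
cv2.imwrite("pics/crop1.png",cv2.resize(a[155:235,195:295],None,fx=7,fy=7,interpolation=cv2.INTER_CUBIC))
b=r.camera("scene")[:,:,::-1]
cv2.imwrite("pics/crop2.png",cv2.resize(b[175:265,200:360],None,fx=5,fy=5,interpolation=cv2.INTER_CUBIC))
E
```

```text
(no output)
```

View pics/crop1.png

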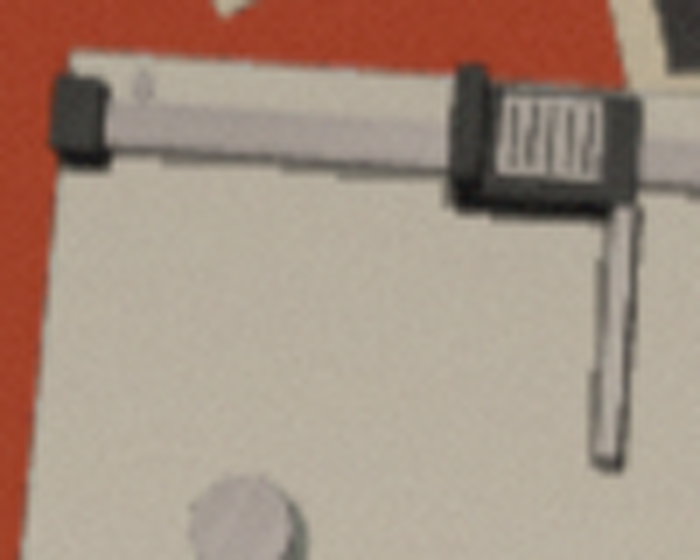

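View pics/crop2.png

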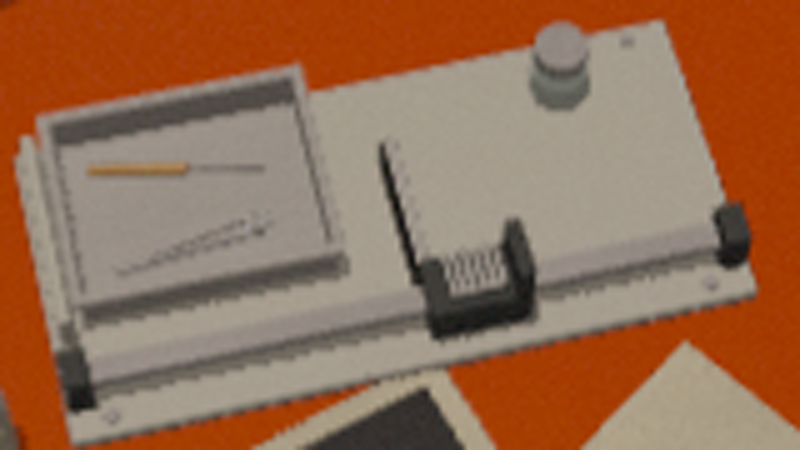

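Crop 1 (top view): the pad plate spans crop (498..602, 95..180), so its centre is at full-image (273.5,174.6). The cheek's pad-side top edge is near crop (488,132), and the far post's inner edge is at crop (108,117). Crop 2 shows the same parts, and the stop's path is clear.

```bash
python3 - <<'E'
from h import *
f=lambda p:np.array(p)/7+[195,155]-0.43
pad=on("top",[f((550,137))],.078)[0];post=on("top",[f((108,117))],.061)[0]
cheek=on("top",[f((488,132))],.098)[0]
far=on("top",[(374,184)],.061)[0]
g=lambda p:np.array(p)/5+[200,175]-0.4
ps=on("scene",[g((475,270))],.078)[0]; cs=on("scene",[g((513,238))],.098)[0]
ends=on("scene",[g((727,222)),g((77,365))],.061)
print("pad",pad,ps,"\ncheek",cheek,cs,"\npost",post,far,ends)
# bar direction from board's upper edge mask in top view: white strip between posts
u=post-far;u[2]=0;u/=np.linalg.norm(u);print("u",u,"yaw",np.arctan2(-u[0],u[1]),"pad->post",(post-pad)@u,"cheek",(cheek-pad)@u)
s=r.observe();T=R.from_quat(s["tool_rot"]).as_matrix();print(T,s["tool_pos"])
E
```

```text
pad [ 0.61008349 -0.0089005   0.078     ] [ 0.61066024 -0.00769264  0.078     ] 
cheek [0.60760253 0.01696758 0.098     ] [0.60405987 0.02401803 0.098     ] 
post [0.62416976 0.18112757 0.061     ] [ 0.58163141 -0.31202064  0.061     ] [[ 0.62372816  0.19173538  0.061     ]
 [ 0.58495133 -0.31009035  0.061     ]]
u [0.08593963 0.99630035 0.        ] yaw -0.0860457715391207 pad->post 0.1905356036586105 cheek 0.025559162029194737
[[ 9.40802538e-01  3.38954979e-01 -3.26835437e-04]
 [ 3.38955121e-01 -9.40801766e-01  1.20970666e-03]
 [ 1.02548738e-04 -1.24887764e-03 -9.99999215e-01]] [ 0.19476668 -0.54058637  0.23073273]
```

```bash
python3 -m jog '{"delta_pos":[[10,13,0],[30,40,0],[52,67,0],[75,97,0],[98,127,0],[121,157,0],[144,187,0],[167,217,0],[191,247,0],[214,277,0],[237,307,0],[260,337,0],[284,367,0],[308,397,0],[332,428,0],[355,458,0],[378,488,0],[398,514,0],[410,530,0],[415,536,0]],"delta_rot":[[0,0,0.03],[0,0,0.09],[0,0,0.15],[0,0,0.21],[0,0,0.27],[0,0,0.33],[0,0,0.39],[0,0,0.45],[0,0,0.52],[0,0,0.58],[0,0,0.64],[0,0,0.71],[0,0,0.77],[0,0,0.83],[0,0,0.9],[0,0,0.96],[0,0,1.02],[0,0,1.08],[0,0,1.12],[0,0,1.14]]}' 0
python3 -m jog '{"delta_pos":[[0,0,-20],[0,0,-50],[0,0,-80],[0,0,-105],[0,0,-120],[0,0,-120]],"delta_rot":[[0,0,0],[0,0,0],[0,0,0],[0,0,0],[0,0,0],[0,0,0]]}'
python3 - <<'E'
from h import *
b=r.camera("scene")[:,:,::-1]
cv2.imwrite("pics/crop3.png",cv2.resize(b[175:265,240:360],None,fx=6,fy=6,interpolation=cv2.INTER_CUBIC))
s=r.observe();print(s["joint_positions"],s["tool_pos"],R.from_quat(s["tool_rot"]).as_matrix())
E
```

```text
time_s: 2.2
tool_pos: [0.6102, -0.0028, 0.231]
tool_rot: [0.735, 0.678, -0.0, -0.0]
ft_force: [-0.0, 0.5, -0.6]
width: 0.004
gripper_force: 0.0
time_s: 2.8
tool_pos: [0.6068, -0.0057, 0.1088]
tool_rot: [0.737, 0.676, -0.002, -0.002]
ft_force: [-1.1, -0.6, 0.5]
width: -0.003
gripper_force: 0.0
[-7.86432492e-02  4.63034109e-01  1.58719013e+00 -4.64543669e-04
  1.09482166e+00  7.38439165e-03] [ 0.60817612 -0.00575071  0.11037224] [[ 8.57080267e-02  9.96314237e-01 -3.47496781e-03]
 [ 9.96320201e-01 -8.57090293e-02 -1.40340637e-04]
 [-4.37659492e-04 -3.45015231e-03 -9.99993952e-01]]
```

View pics/crop3.png

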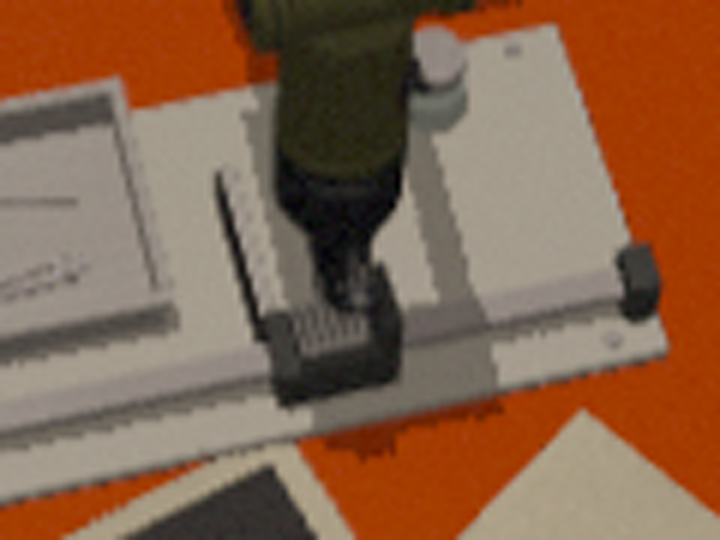

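Crop 3 shows the closed fingertips at about (350,305), above the pad plate and short of the cheek, with clearance on both sides. Next I'll press down.

```bash
python3 -m jog '{"delta_pos":[[0,0,-12],[0,0,-22],[0,0,-29],[0,0,-34],[0,0,-37],[0,0,-39],[0,0,-39],[0,0,-39]],"delta_rot":[[0,0,0],[0,0,0],[0,0,0],[0,0,0],[0,0,0],[0,0,0],[0,0,0],[0,0,0]]}'
```

```text
time_s: 3.65
tool_pos: [0.6097, -0.005, 0.0727]
tool_rot: [0.736, 0.676, -0.0, -0.0]
ft_force: [-2.8, -1.0, 4.6]
width: -0.0
gripper_force: 2.3
```

The force is 4.6 N at z = 72.7 mm, so the pad is pressed about 7–8 mm. Now I'll push along the bar.

```bash
python3 -m jog '{"delta_pos":[[0,3,-1],[1,8,-1],[1,13,-1],[2,18,-1],[2,24,-1],[3,31,-1],[3,39,-1],[4,47,-1],[5,55,-1],[5,63,-1],[6,71,-1],[7,79,-1],[7,87,-1],[8,95,-1],[9,103,-1],[9,110,-1],[10,116,-1],[10,119,-1],[10,120,-1],[10,120,-1]],"delta_rot":[[0,0,0],[0,0,0],[0,0,0],[0,0,0],[0,0,0],[0,0,0],[0,0,0],[0,0,0],[0,0,0],[0,0,0],[0,0,0],[0,0,0],[0,0,0],[0,0,0],[0,0,0],[0,0,0],[0,0,0],[0,0,0],[0,0,0],[0,0,0]]}'
```

```text
time_s: 5.65
tool_pos: [0.6198, 0.1155, 0.0713]
tool_rot: [0.737, 0.676, 0.0, -0.0]
ft_force: [-1.8, -1.6, 4.9]
width: 0.005
gripper_force: 2.4
```

```bash
python3 - <<'E'
from h import *
b=r.camera("scene")[:,:,::-1]
cv2.imwrite("pics/crop4.png",cv2.resize(b[175:265,240:360],None,fx=6,fy=6,interpolation=cv2.INTER_CUBIC))
E
```

```text
(no output)
```

View pics/crop4.png

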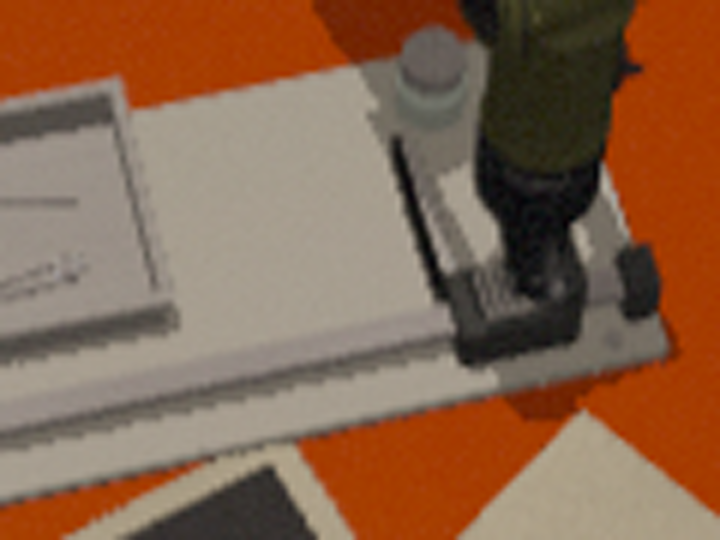

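Crop 4 shows the stop following the finger. The cheek is at about (570,265), the post's inner edge is near (622,280), and the jar and tray haven't moved. I'll push the rest in, slowing down at the end.

```bash
python3 -m jog '{"delta_pos":[[0,3,0],[1,8,0],[1,13,0],[2,18,0],[2,22,0],[2,25,0],[2,28,0],[3,30,0],[3,32,0],[3,32,0]],"delta_rot":[[0,0,0],[0,0,0],[0,0,0],[0,0,0],[0,0,0],[0,0,0],[0,0,0],[0,0,0],[0,0,0],[0,0,0]]}'
python3 -m jog '{"delta_pos":[[0,1,0],[0,2,0],[0,3,0],[0,4,0],[0,4,0]],"delta_rot":[[0,0,0],[0,0,0],[0,0,0],[0,0,0],[0,0,0]]}'
```

```text
time_s: 6.7
tool_pos: [0.6234, 0.1473, 0.0715]
tool_rot: [0.736, 0.676, 0.0, 0.0]
ft_force: [-0.8, -2.2, 5.1]
width: -0.003
gripper_force: 2.4
time_s: 7.2
tool_pos: [0.6232, 0.1511, 0.0714]
tool_rot: [0.737, 0.676, 0.0, 0.0]
ft_force: [0.8, -3.9, 4.1]
width: 0.002
gripper_force: 2.4
```

```bash
python3 -m jog '{"delta_pos":[[0,1,0],[0,2,0],[0,3,0],[0,3,0]],"delta_rot":[[0,0,0],[0,0,0],[0,0,0],[0,0,0]]}'
python3 -m jog '{"delta_pos":[[0,1,0],[0,2,0],[0,3,0],[0,3,0]],"delta_rot":[[0,0,0],[0,0,0],[0,0,0],[0,0,0]]}'
```

```text
time_s: 7.6
tool_pos: [0.6229, 0.1542, 0.0713]
tool_rot: [0.736, 0.676, 0.0, -0.0]
ft_force: [0.3, -2.7, 5.7]
width: -0.0
gripper_force: 2.4
time_s: 8.0
tool_pos: [0.6228, 0.1552, 0.0713]
tool_rot: [0.736, 0.677, -0.001, 0.001]
ft_force: [0.5, -9.7, 5.6]
width: -0.004
gripper_force: 5.4
```

The force jumped to 9.7 N with the tool barely moving. One more millimetre will confirm that this is the end.

```bash
python3 -m jog '{"delta_pos":[[0,1,0],[0,2,0],[0,2,0]],"delta_rot":[[0,0,0],[0,0,0],[0,0,0]]}'
python3 - <<'E'
from h import *
b=r.camera("scene")[:,:,::-1]
cv2.imwrite("pics/crop5.png",cv2.resize(b[175:265,240:360],None,fx=6,fy=6,interpolation=cv2.INTER_CUBIC))
E
```

```text
time_s: 8.3
tool_pos: [0.6228, 0.1552, 0.0713]
tool_rot: [0.736, 0.677, -0.002, 0.002]
ft_force: [1.3, -14.2, 6.6]
width: -0.001
gripper_force: 8.4
```

View pics/crop5.png

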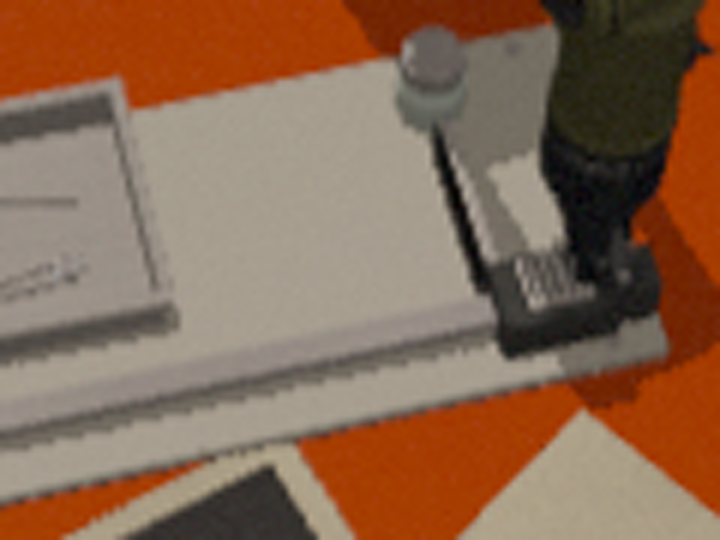

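Crop 5 shows the cheek at (610,275), right up against the end post at (640,285). The jar, at (432,75), is untouched. I'll take the side load off, lift and check.

```bash
python3 -m jog '{"delta_pos":[[0,-2,0],[0,-4,1],[0,-4,4],[0,-4,9],[0,-4,16],[0,-4,28],[0,-4,45],[0,-4,70],[0,-4,100],[0,-4,125],[0,-4,140],[0,-4,140],[0,-4,140]],"delta_rot":[[0,0,0],[0,0,0],[0,0,0],[0,0,0],[0,0,0],[0,0,0],[0,0,0],[0,0,0],[0,0,0],[0,0,0],[0,0,0],[0,0,0],[0,0,0]]}'
python3 - <<'E'
from h import *
b=r.camera("scene")[:,:,::-1]
cv2.imwrite("pics/crop6.png",cv2.resize(b[175:265,200:360],None,fx=5,fy=5,interpolation=cv2.INTER_CUBIC))
E
```

```text
time_s: 9.65
tool_pos: [0.6225, 0.1558, 0.2116]
tool_rot: [0.736, 0.677, 0.0, -0.0]
ft_force: [0.7, -0.6, -0.0]
width: -0.001
gripper_force: 0.0
```

View pics/crop6.png

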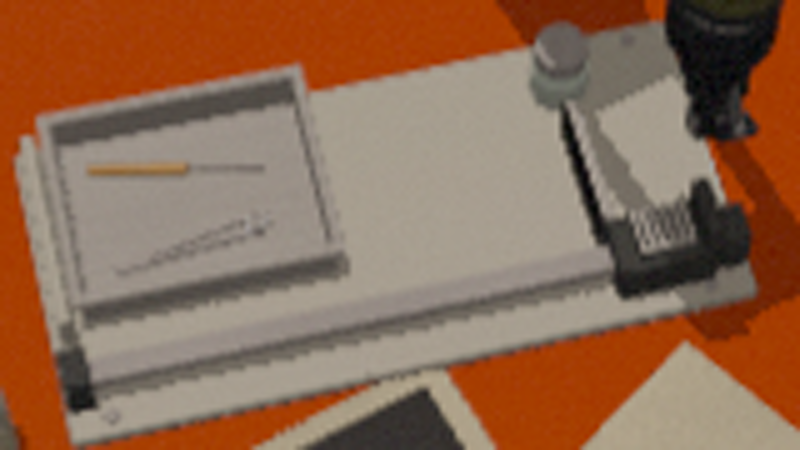

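Crop 6 shows the stop against the end post at (730,230) and the pad up at (660,228). The tray, instruments and jar are where they were, and the gripper is clear.

```bash
python3 -c "
from rig import r
print(r.hand_in())"
```

```text
the job is handed in; nothing more can be done
None
```

I pushed the stop back to the end of its bar with the release pad held down, then let go, and the last picture shows the pad up and the tray, instruments and jar in place; the job is handed in, but no verdict came back.

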